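# Stack the spacers on the saw's crankpin

### The job

Thread the three rings onto the upright crankpin of the grey crank disc in order of size: the wide steel spacer first, the brass spacer on it, the narrow copper bush on top. Then press the stack down until the stiff orange seal ring under it is fully home on the disc and the rings lie flat on one another; let go, and leave everything else on the bench where it is. Work gently by feel: nothing may press on the disc, pin or seal with more than 35 N.

Things in the scene. Friction and masses are not known exactly. Their poses are not given: they have to be found in the camera images.
- disc: Grey painted crank disc, 150 mm across, 22 mm thick, fixed flat on the bench; it carries the crankpin and the seal ring. Origin at the centre of its underside; its x axis points along the black radial slot, from the centre outward. On the other side of the centre (x = -35 mm) is a hub boss 40 mm across, 8 mm high.
- slot_mid (a point): Middle of the pin's setting range along the slot, on the top face of the disc (45 mm from its centre along x, 22 mm above the bench). x along the slot outward, z up. The steel crankpin, 20 mm in diameter, stands upright here, clamped at an UNMEASURED place within 7 mm either way along x (none sideways). It does not move; it rises 60 mm above the disc's top face and its end has a 1 mm chamfer. The place must be found by feel or seen.
- seal (a joint): Height in m of the orange seal ring above its home on the disc's top face (0 = fully home). Ring 34 mm across, 8 mm thick, round the foot of the pin; it starts 6 to 14 mm up, can slide 0 to 16 mm and is held by friction: it takes about 14 N to push it down, stays where it is left and does not sink under the weight of the rings (about 6 N).
- large_mid (a point): Large spacer: bright steel ring, outer diameter 62 mm, 14 mm high, bore 22 mm, about 0.28 kg, lying flat on the bench. The origin is its centre, half-way up; z is the bore's axis, up.
- medium_mid (a point): Medium spacer: brass ring, outer diameter 52 mm, 12 mm high, bore 22 mm, about 0.17 kg, lying flat on the bench. The origin is its centre, half-way up; z is the bore's axis, up.
- small_mid (a point): Small bush: copper-coloured ring, outer diameter 40 mm, 20 mm high, bore 22 mm, about 0.15 kg, standing flat on the bench. The origin is its centre, half-way up; z is the bore's axis, up.
- odd: Dark steel washer, 46 mm across, 8 mm thick, bore 14 mm: does not fit the pin, leave it alone. Origin under its centre.
- spanner: Spanner 190 mm long lying on the bench, leave alone.
- driver: Screwdriver lying on the bench, leave alone.
- mallet: Hammer lying on the bench, leave alone.
- oil: Yellow oil bottle, 60 mm across, 150 mm high, leave alone. Origin under its centre.
- jar: Glass jar, 70 mm across, 90 mm high, leave alone. Origin under its centre.
- rod: Grey connecting rod, 290 mm long, 18 mm thick, lying on the bench, leave alone. Origin under its middle.
There are look-alikes about, which are no part of the job. Of the things that look like the part that bears medium_mid, the middle-sized one is meant.

How it is judged (in metres and radians):
On the way, in this order (a step that is already met when the one before it is completed fails the run):
1. the large spacer is on the pin, down on the seal ring (horizontal distance between large_mid and slot_mid below 0.0105 m and z of large_mid in the frame of slot_mid between 0.012 and 0.033 m), for 0.2 s.
2. the medium spacer is on the pin, down on the large one (horizontal distance between medium_mid and slot_mid below 0.0105 m and z of medium_mid in the frame of slot_mid between 0.025 and 0.046 m), for 0.2 s.
3. the small bush is on the pin and the seal ring is pressed home under the stack (horizontal distance between small_mid and slot_mid below 0.0105 m and z of small_mid in the frame of slot_mid between 0.0415 and 0.0465 m and angle between small_mid's own z axis and vertical below 0.1 rad and value of joint seal below 0.002 m), for 0.2 s.
At the end, for the whole second after the job is handed in: Large, medium and small ring on the pin in that order from the bottom, flat on the seal ring and one another (centres within 2.5 mm of 15, 28 and 44 mm above the disc, within 10.5 mm of slot_mid sideways, tilt under 0.1 rad), at rest; the seal within 2 mm of home (all of step 3 and horizontal distance between each of large_mid, medium_mid and slot_mid below 0.0105 m and z of large_mid in the frame of slot_mid between 0.0125 and 0.0175 m and angle between each of large_mid, medium_mid's own z axis and vertical below 0.1 rad and z of medium_mid in the frame of slot_mid between 0.0255 and 0.0305 m and linear speed of each of large, medium, small below 0.02 m/s); the robot touches nothing.
It fails at once if the disc, pin or seal is pressed with more than 35 N (contact force between disc and anything else above 35 N).
It fails at once if something else on the bench is moved by more than 25 mm (distance of any of odd, spanner, driver, mallet, oil, jar, rod from where it was at the start of the episode above 0.025 m).
It also fails if it takes over 72 s, if anything falls off the work surface, if the arm or the gripper's body presses on something with over 40 N, if the wrist force passes 120 N, or if a joint passes its speed limit or range.

### The arm

A 7-joint arm with a two-finger parallel gripper is mounted at the origin on the work surface. World frame = base frame: x ahead of the robot, y to its left, z up, the work surface at z = 0. Lengths are in mm, angles in rad, forces in N, time in s.
With the tool pointing down it reaches from about 425 to 925 mm from the base axis. Payload 6.8 kg.
Tool frame: the origin (TCP) lies on the front face of the gripper's body, between the roots of the fingers; the fingertips stand 80 mm ahead of it and the grasp point (between the pads) lies 61 mm ahead of it; x points along the fingers, y is the direction in which the jaws open and shut, and the axes are right-handed (so a half turn about x gives the same grasp; the last joint's range is limited). The gripper opens to 88 mm and grips with 3 to 60 N. Pads are 20 mm wide; open, the fingers measure 115 mm over their backs; the gripper's body (75 mm by 178 mm) begins 61 mm behind the grasp point.
Start: joints at [1.116, 0.477, 0.022, 1.555, -0.011, 1.109, -0.083], TCP at [229.434, -634.827, 302.664] pointing down, gripper open.
Joint ranges: [-2.96, 2.96], [-0.34, 2.1], [-1.41, 1.46], [0.24, 2.44], [-1.37, 4.51], [0.17, 1.92], [-2.96, 2.96]. Speed limits (rad/s): [2.39, 2.39, 3.14, 3.14, 3.14, 3.14, 3.14].

### API

Orientations are given as a unit quaternion [w, x, y, z].
In Python, from workcell import readout, imaging, arm gives the robot as it stands.
- The arm moves only by the tool servo_tool, never from a script. Its argument "steps" is one flat list of numbers, 7 for each row, row after row: the shift along the tool's x, y, z in m, then the turn, a rotation vector about the tool's x, y, z in rad, then the gripper's target within -1 to 1 (shut at 1, half-way at 0, fully open at -1). A call has exactly 10 rows; each row is the pose to reach, as a shift and turn from the pose measured when the call began, along the tool's axes at that moment; what a row does not reach only later rows make up. A row lasts 1/8 s, in which the tool goes at most 62.5 mm and 10.7 degrees, less where a joint would pass 70% of its speed; a pose out of reach is approached as far as the arm can. A call with a gripper value outside its range is refused whole. The fingers move at their own pace and stop on an object; "force" is the grip in N (left out, the last holds). Time passes only in rows, so rows that repeat a pose let the fingers close, or fill a call up. It gives the time, the measured TCP pose, the force and the opening at its end, in the units of the state.
- readout.observe(): the state, without advancing time (a new reading comes with each control period).
- imaging.read_camera(name): name is "scene" or "top" or "wrist"; returns a dict with "color" (384x512x3 uint8, blue, green, red), "range_z" (384x512 float32, mm along the optical axis (not along the pixel's ray), 0 where there is no reading), "vfov" (degrees; the focal length in pixels is half the picture's height over the tangent of half this angle, whatever the lens; pixels are square), "cx", "cy" (the principal point, pixels), "R" (3x3) and "t" (3): a world point X has camera coordinates R X + t. Camera axes: x right, y down, z forward; pixel columns grow to the right and rows downward; lengths in mm; the calibration is good to about 2 mm. A picture is of the moment at which its call begins.
- arm.sign_off(): hands the job in, once; it reports no verdict.
The state is a dict: "time_s": time; "joints": joint angles; "qvel": joint speeds; "joint_torque": joint torques, N m; "position": TCP position; "tcp_rot": TCP orientation; "ft_force": force on the tool from outside, world axes, zero at the start; "moment": the same for the moment, N m; "finger_gap": opening from 0.0 (shut) to 1.0 (fully open).
Only numpy, scipy, OpenCV 4.12 (cv2) and the standard library are available. Lean on these libraries where they do the work, as an engineer would, in place of code of your own. Each camera call takes 0.05 s, during which the arm holds its last target. There are 200 camera calls.

## Working session

There is one attempt and no reset: what is moved stays moved. The work goes in short steps, Python scripts to look and compute and a tool call to move; the robot and the scene stay as the last step left them, time stands still between calls to the robot, and variables do not carry over. Pictures are saved under pics/ and viewed, about 8 in all and at most 12, crops included, and the job is handed in when it is done.

Besides the shell and the picture viewer there is one more tool, called after ">>>" as name(argument=value, ...) on one line, values as JSON. servo_tool: Moves the arm, as the interface text tells. Its arguments: {"type":"object","properties":{"steps":{"type":"array","items":{"type":"number"}},"force":{"type":"number"}},"required":["steps"]}

```bash
mkdir -p pics; ls; python3 - <<'E'
from workcell import readout, imaging
import cv2,numpy as np
print(readout.observe())
ims={}
for n in("top","scene"):
    d=imaging.read_camera(n); ims[n]=d; np.save(f'{n}.npy',d,allow_pickle=True)
    print(n,d['vfov'],d['cx'],d['cy'],np.round(d['R'],3).tolist(),d['t'],[k for k in d])
    cv2.imwrite(f'pics/{n}0.png',cv2.resize(d['color'],(800,600)))
E
```

```text
pics
{'time_s': 0.0, 'joints': array([ 1.11586435,  0.47781846,  0.02232965,  1.55641211, -0.01149303,
        1.10926999, -0.08310758]), 'qvel': array([0.00217814, 0.00040759, 0.00099021, 0.00135598, 0.00025828,
       0.00097043, 0.00050808]), 'joint_torque': array([ 2.10400190e-04, -5.82845592e+01,  1.53536439e+00, -2.72598284e+01,
       -5.42455469e-02,  1.71555817e-02,  1.42019098e-04]), 'position': array([ 229.29910618, -634.39552422,  301.68569127]), 'tcp_rot': array([-0.12140921, -0.69634416, -0.12262901,  0.69665396]), 'ft_force': array([-0.24057456,  0.25884508, -0.52358302]), 'moment': array([0.01499156, 0.01340944, 0.00349847]), 'finger_gap': 0.9985865458555376}
top 50.58558832922818 261.0786550339681 186.30266132336996 [[0.006, -1.0, 0.002], [-0.994, -0.006, -0.106], [0.106, -0.001, -0.994]] [  -1.45190262  518.45714852 1364.55102095] ['color', 'range_z', 'vfov', 'cx', 'cy', 'R', 't']
scene 46.7297674383168 256.8253591791406 187.64959702260606 [[-0.874, 0.486, 0.01], [0.397, 0.725, -0.563], [-0.28, -0.488, -0.827]] [ 447.01313556 -141.63631806 1407.61635794] ['color', 'range_z', 'vfov', 'cx', 'cy', 'R', 't']
```

View pics/top0.png

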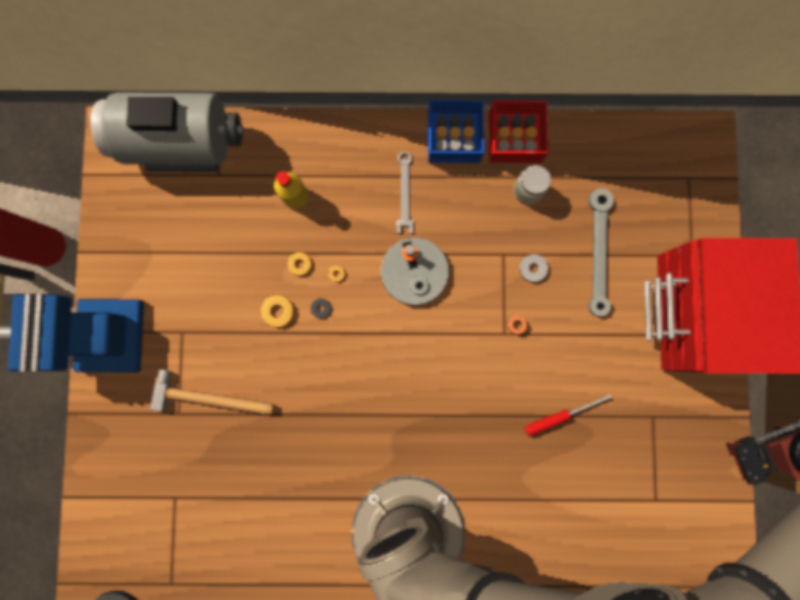

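View pics/scene0.png

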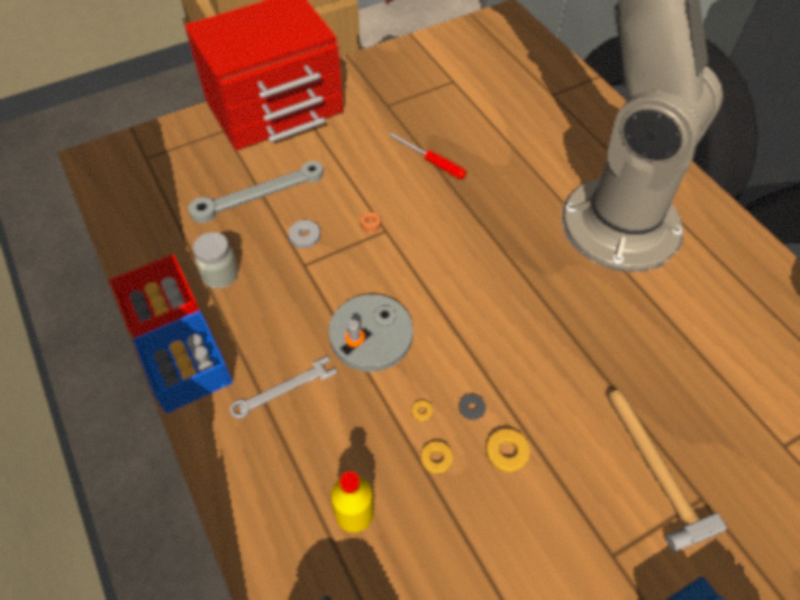

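Top view (800x600 px): three brass rings at (277,311) large, (299,264) middle and (336,273) small. The middle-sized one, (299,264), is meant. The steel spacer is at (535,268), the copper bush at (518,325), the disc at (415,272), and the pin and seal near (408,252). The dark washer is at (321,309).

```bash
cat > h.py <<'E'
import numpy as np,cv2
from scipy.spatial.transform import Rotation as Rt
def load(n): return np.load(f'{n}.npy',allow_pickle=True).item()
def ray(d,u,v,z):
    f=d['color'].shape[0]/2/np.tan(np.radians(d['vfov'])/2)
    r=d['R'].T@np.array([(u-d['cx'])/f,(v-d['cy'])/f,1]); c=-d['R'].T@d['t']
    return c+r*(z-c[2])/r[2]
def cloud(d):
    f=d['color'].shape[0]/2/np.tan(np.radians(d['vfov'])/2)
    v,u=np.indices(d['range_z'].shape); Z=d['range_z']
    P=np.stack([(u-d['cx'])/f*Z,(v-d['cy'])/f*Z,Z],-1)
    return (P-d['t'])@d['R']
E
python3 - <<'E'
from h import *
d=load('top');s=load('scene');P=cloud(d)
print('bench z',np.median(P[230:250,200:300,2]))
k=1.5625
def blob(d,u,v,mask,w=24):
    u=int(u/k);v=int(v/k); m=np.zeros(mask.shape,np.uint8); m[v-w:v+w,u-w:u+w]=mask[v-w:v+w,u-w:u+w]
    c=max(cv2.findContours(m,cv2.RETR_EXTERNAL,cv2.CHAIN_APPROX_NONE)[0],key=cv2.contourArea)
    return cv2.fitEllipse(c)
for n,dd,pts in(('top',d,dict(L=(535,268,14),Mbig=(277,311,14),M=(299,264,12),Ms=(336,273,12),S=(518,325,20),disc=(415,272,22))),('scene',s,dict(L=(304,234,14),Mbig=(508,450,14),M=(436,457,12),Ms=(422,410,12),S=(371,221,20),disc=(371,331,22)))):
    hsv=cv2.cvtColor(dd['color'],cv2.COLOR_BGR2HSV).astype(int);H,S,V=hsv[...,0],hsv[...,1],hsv[...,2]
    for name,(u,v,h) in pts.items():
        uu,vv=int(u/k),int(v/k)
        if name in('L','disc'): m=(S<90)
        elif name[0]=='M': m=(H>18)&(S>150)&(V>90)
        else: m=(H<11)&(S>150)
        e=blob(dd,u,v,m.astype(np.uint8)*255,30 if name=='disc' else 12)
        f=192/np.tan(np.radians(dd['vfov'])/2)
        X=ray(dd,e[0][0],e[0][1],h*.75); D=np.linalg.norm(X+dd['R'].T@dd['t'])
        print(n,name,np.round(X,1),'px',np.round(np.array(e[0])*k),'dia',np.round(np.array(e[1])*D/f,1))
s5=d['color'][130:205,230:300]; s6=s['color'][170:250,195:280]
b=cv2.resize(d['color'][150:215,160:225],(390,390),interpolation=2)
cv2.imwrite('pics/crop1.png',np.hstack([b,cv2.resize(s5,(410,390),interpolation=2)]))
E
```

```text
bench z -1.2391263771148067
top L [ 574.8 -277.7   10.5] px [533. 268.] dia [59.6 62.5]
top Mbig [476.4 294.5  10.5] px [275. 310.] dia [60.7 61.5]
top M [581.9 248.    9. ] px [298. 263.] dia [40.  41.5]Traceback (most recent call last):
  File "<stdin>", line 16, in <module>
  File "<stdin>", line 8, in blob
cv2.error: OpenCV(4.12.0) /io/opencv/modules/imgproc/src/shapedescr.cpp:361: error: (-201:Incorrect size of input array) There should be at least 5 points to fit the ellipse in function 'fitEllipseNoDirect'
```

```bash
python3 - <<'E'
from h import *
d=load('top');s=load('scene')
k=1.5625
for n,dd,pts in(('top',d,dict(L=(535,268,14),Mbig=(277,311,14),M=(299,264,12),Ms=(336,273,12),S=(518,325,20),disc=(415,272,22))),('scene',s,dict(L=(304,234,14),Mbig=(508,450,14),M=(436,457,12),Ms=(422,410,12),S=(371,221,20),disc=(371,331,22)))):
    hsv=cv2.cvtColor(dd['color'],cv2.COLOR_BGR2HSV).astype(int);H,S,V=hsv[...,0],hsv[...,1],hsv[...,2]
    for name,(u,v,h) in pts.items():
        u=int(u/k);v=int(v/k);w=30 if name=='disc' else 13
        if name in('L','disc'): m=(S<110)
        elif name[0]=='M': m=(H>16)&(S>140)&(V>80)
        else: m=(H<11)&(S>150)
        q=np.zeros(m.shape,np.uint8);q[v-w:v+w,u-w:u+w]=m[v-w:v+w,u-w:u+w]
        cs=cv2.findContours(q,cv2.RETR_EXTERNAL,cv2.CHAIN_APPROX_NONE)[0]
        c=max(cs,key=len) if cs else []
        if len(c)<5: print(n,name,'none',hsv[v-5:v+6,u].tolist());continue
        e=cv2.fitEllipse(c); f=192/np.tan(np.radians(dd['vfov'])/2)
        X=ray(dd,e[0][0],e[0][1],h*.75); D=np.linalg.norm(X+dd['R'].T@dd['t'])
        print(n,name,np.round(X,1),'px',np.round(np.array(e[0])*k),'dia',np.round((np.array(e[1])+1)*D/f,1))
b=cv2.resize(d['color'][150:215,160:225],(390,390),interpolation=2)
cv2.imwrite('pics/crop1.png',np.hstack([b,cv2.resize(d['color'][140:205,232:297],(400,390),interpolation=2)]))
E
```

```text
top L [ 574.8 -277.4   10.5] px [533. 268.] dia [64.8 68.2]
top Mbig [475.9 293.3  10.5] px [276. 310.] dia [71.2 72.5]
top M [581.9 246.7   9. ] px [298. 263.] dia [50.6 53.5]
top Ms [560.5 162.9   9. ] px [336. 273.] dia [34.8 36.3]
top S [ 444.2 -240.1   15. ] px [518. 326.] dia [32.6 35.2]
top disc [565.1 -12.4  16.5] px [414. 271.] dia [151.1 153.7]
scene L [ 578.8 -276.7   10.5] px [303. 233.] dia [58.6 67.1]
scene Mbig [477.4 290.7  10.5] px [507. 449.] dia [71.7 74.9]
scene M [584.1 245.3   9. ] px [436. 457.] dia [55.4 57.6]
scene Ms [563.6 163.7   9. ] px [422. 410.] dia [37.9 39.6]
scene S none [[12, 185, 219], [12, 187, 231], [11, 180, 222], [11, 184, 211], [11, 179, 209], [13, 175, 203], [13, 175, 204], [12, 178, 221], [12, 181, 227], [12, 182, 224], [11, 184, 218]]
scene disc [570.1  -8.8  16.5] px [370. 332.] dia [140.6 152.8]
```

View pics/crop1.png

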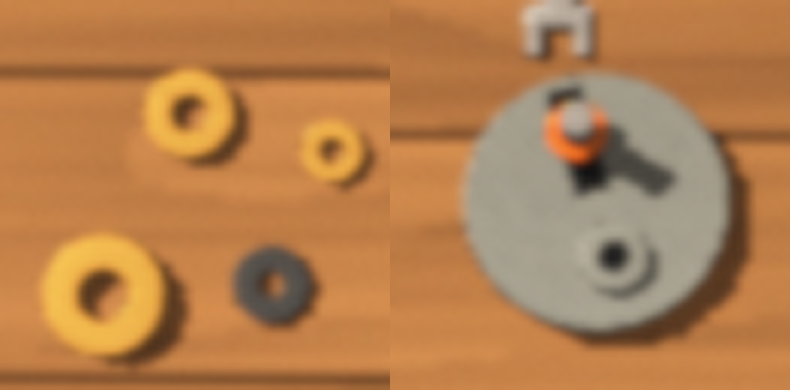

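Left crop: brass rings measure 72, 52 and 36 mm; the middle one (upper, ~52 mm) matches the medium spacer at about (583,246) mm. Right crop: pin with orange seal in the slot, boss on the opposite side of the disc.

```bash
cat >> h.py <<'E'
def tool():
    from workcell import readout
    o=readout.observe(); q=o['tcp_rot']; R=Rt.from_quat([q[1],q[2],q[3],q[0]]).as_matrix()
    return o['position'],R,o
def rel(P,yawdeg=None):
    """shift (tool axes, m) + rotvec to bring TCP to world P (mm), pointing down, tool y at yawdeg in world (mod 180)"""
    p,R,o=tool(); 
    cur=np.degrees(np.arctan2(R[1,1],R[0,1])); 
    if yawdeg is None: yawdeg=cur
    y=cur+((yawdeg-cur+90)%180-90); a=np.radians(y)
    X=np.array([0,0,-1.]);Y=np.array([np.cos(a),np.sin(a),0]);T=np.stack([X,Y,np.cross(X,Y)],1)
    print('p',np.round(p,1),'yaw',round(cur,1),'z-axis',np.round(R[:,2],2),'t',o['time_s'],'F',np.round(o['ft_force'],1),'gap',round(o['finger_gap']*88,1))
    print(' shift',np.round(R.T@(np.array(P)-p)/1000,4),'rot',np.round(Rt.from_matrix(R.T@T).as_rotvec(),3))
E
python3 - <<'E'
from h import *
rel([576,-277,250],0); rel([576,-277,250],90);rel([576,-277,250])
from workcell import imaging
d=imaging.read_camera('wrist'); p,R,o=tool(); c=-d['R'].T@d['t']; print('cam in tool',np.round(R.T@(c-p),1),'\n',np.round(d['R']@R,3),d['vfov'],d['cx'],d['cy'])
E
```

```text
p [ 229.3 -634.5  301.8] yaw -70.1 z-axis [-0.94 -0.34  0.  ] t 0.1 F [-1.2 -0.2  0.6] gap 87.8
 shift [ 0.0521 -0.2183 -0.4476] rot [-1.224e+00 -1.000e-03  1.000e-03]
p [ 229.3 -634.5  301.8] yaw -70.1 z-axis [-0.94 -0.34  0.  ] t 0.1 F [-1.2 -0.2  0.6] gap 87.8
 shift [ 0.0521 -0.2183 -0.4476] rot [0.347 0.    0.002]
p [ 229.3 -634.5  301.8] yaw -70.1 z-axis [-0.94 -0.34  0.  ] t 0.1 F [-1.2 -0.2  0.6] gap 87.8
 shift [ 0.0521 -0.2183 -0.4476] rot [0.    0.    0.002]
cam in tool [-81.4  -0.3 -76.4] 
 [[ 0.001  1.     0.001]
 [-0.28  -0.001  0.96 ]
 [ 0.96  -0.002  0.28 ]] 70.40687202499663 254.9820866208265 194.23543561010504
```

>>> servo_tool(steps=[0.052,-0.218,-0.447,0.347,0,0,-1,0.052,-0.218,-0.447,0.347,0,0,-1,0.052,-0.218,-0.447,0.347,0,0,-1,0.052,-0.218,-0.447,0.347,0,0,-1,0.052,-0.218,-0.447,0.347,0,0,-1,0.052,-0.218,-0.447,0.347,0,0,-1,0.052,-0.218,-0.447,0.347,0,0,-1,0.052,-0.218,-0.447,0.347,0,0,-1,0.052,-0.218,-0.447,0.347,0,0,-1,0.052,-0.218,-0.447,0.347,0,0,-1], force=40)

```text
time_s: 1.4
position: [575.1, -277.9, 249.8]
tcp_rot: [0.0, -0.706, -0.0, 0.708]
ft_force: [-0.3, -1.1, 0.3]
finger_gap: 1.002
```

```bash
cat >> h.py <<'E'
def snap(n='wrist',f='w'):
    from workcell import imaging
    d=imaging.read_camera(n); np.save(f'{f}.npy',d,allow_pickle=True); return d
def ell(d,m,h,uv=None):
    """fit ellipses to outer contour and hole of the blob nearest uv; cast centre onto z=h"""
    m=cv2.morphologyEx(m.astype(np.uint8)*255,cv2.MORPH_OPEN,np.ones((3,3)))
    cs,hi=cv2.findContours(m,cv2.RETR_CCOMP,cv2.CHAIN_APPROX_NONE)
    f=192/np.tan(np.radians(d['vfov'])/2)
    for i,c in enumerate(cs):
        if len(c)<25: continue
        e=cv2.fitEllipse(c); X=ray(d,*e[0],h); D=(d['R']@X+d['t'])[2]
        print('hole' if hi[0,i,3]>=0 else 'outer','px',np.round(e[0],1),'dia',np.round(np.array(e[1])*D/f,1),'X',np.round(X,1))
E
python3 - <<'E'
from h import *
d=snap(); rel([576,-277,250])
hsv=cv2.cvtColor(d['color'],cv2.COLOR_BGR2HSV).astype(int)
ell(d,hsv[...,1]<90,14)
cv2.imwrite('pics/w1.png',d['color'])
E
```

```text
p [ 574.5 -279.   250. ] yaw -90.1 z-axis [-1.  0.  0.] t 1.45 F [ 0.5 -0.9  0.3] gap 88.0
 shift [ 0.     -0.002  -0.0015] rot [0.    0.002 0.   ]
outer px [ 10.2 261.3] dia [ 4.6 19.8] X [467.1  44.1  14. ]
outer px [507.3 250.6] dia [11.7 35.1] X [ 482.3 -602.7   14. ]
outer px [276.2 315.1] dia [221.6 732.5] X [ 382.6 -306.6   14. ]
outer px [254.4 178.9] dia [60.3 61.5] X [ 577.6 -276.4   14. ]
hole px [254.3 179.1] dia [18.8 20.9] X [ 577.3 -276.3   14. ]
outer px [ 46.  186.8] dia [126.1 156.1] X [568.  -24.9  14. ]
outer px [ 8.7 90.4] dia [17.4 53.7] X [677.1  -7.8  14. ]
outer px [389.6 103.9] dia [ 51.8 327.6] X [ 662.5 -426.2   14. ]
outer px [246.1  19.1] dia [50.7 78. ] X [ 745.  -268.2   14. ]
```

View pics/w1.png

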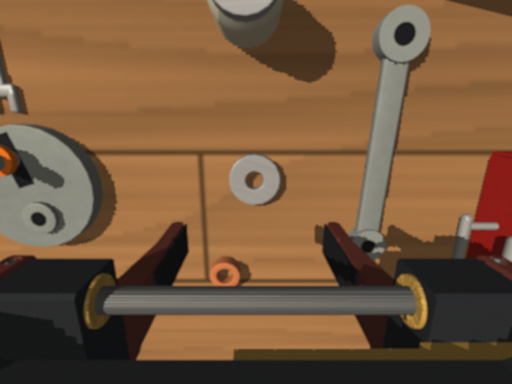

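Wrist view: the steel spacer (62 mm) is at px (254,179), or (577.5,-276.3) mm. It matches the spacer's given size. Copper bush is at (225,272), disc at left. Descending to grasp.

```bash
python3 -c "
from h import *
rel([577.5,-276.3,83],-90)"
```

```text
p [ 574.5 -279.   250. ] yaw -90.1 z-axis [-1.  0.  0.] t 1.45 F [ 0.5 -0.9  0.3] gap 88.0
 shift [ 0.167  -0.0026 -0.0033] rot [-0.002  0.002  0.   ]
```

>>> servo_tool(steps=[0.06,-0.0026,-0.0033,0,0.002,0,-1,0.11,-0.0026,-0.0033,0,0.002,0,-1,0.14,-0.0026,-0.0033,0,0.002,0,-1,0.16,-0.0026,-0.0033,0,0.002,0,-1,0.166,-0.0026,-0.0033,0,0.002,0,-1,0.166,-0.0026,-0.0033,0,0.002,0,1,0.166,-0.0026,-0.0033,0,0.002,0,1,0.166,-0.0026,-0.0033,0,0.002,0,1,0.166,-0.0026,-0.0033,0,0.002,0,1,0.166,-0.0026,-0.0033,0,0.002,0,1])

```text
time_s: 2.7
position: [578.1, -276.6, 85.0]
tcp_rot: [-0.001, 0.708, -0.001, -0.706]
ft_force: [-0.7, 0.1, 5.8]
finger_gap: 0.682
```

```bash
python3 -c "
from h import *
rel([560,-20,250],-90)"
```

```text
p [ 578.1 -276.6   85. ] yaw -90.1 z-axis [-1.  0. -0.] t 2.7 F [-0.7  0.1  5.8] gap 60.0
 shift [-0.1651 -0.2565  0.0183] rot [-0.002 -0.002 -0.   ]
```

>>> servo_tool(steps=[-0.06,0,0,0,0,0,1,-0.12,0,0,0,0,0,1,-0.165,-0.05,0.005,0,0,0,1,-0.165,-0.11,0.018,0,0,0,1,-0.165,-0.17,0.018,0,0,0,1,-0.165,-0.23,0.018,0,0,0,1,-0.165,-0.268,0.018,0,-0.002,0,1,-0.165,-0.268,0.018,0,-0.002,0,1,-0.165,-0.268,0.018,0,-0.002,0,1,-0.165,-0.268,0.018,0,-0.002,0,1])

```text
time_s: 3.95
position: [560.2, -10.3, 249.7]
tcp_rot: [0.001, -0.707, 0.002, 0.707]
ft_force: [-0.3, -0.2, -2.0]
finger_gap: 0.682
```

```bash
python3 - <<'E'
from h import *
d=snap(); rel([600,-5,250],-90)
hsv=cv2.cvtColor(d['color'],cv2.COLOR_BGR2HSV).astype(int)
p,R,o=tool(); zt=p[2]-85+14
print('ring'); ell(d,(hsv[...,1]<90)&(hsv[...,2]>60),zt)
print('seal/orange'); ell(d,(hsv[...,0]<12)&(hsv[...,1]>190),40)
print('dark'); ell(d,hsv[...,2]<45,22)
cv2.imwrite('pics/w2.png',cv2.resize(d['color'],(800,600)))
E
```

```text
p [560.2 -10.2 249.7] yaw -90.3 z-axis [-1.  0.  0.] t 4.0 F [-0.5  0.2 -2.3] gap 60.0
 shift [-0.0003 -0.0053 -0.0397] rot [-0.005  0.001 -0.001]
ring
outer px [493.4 301.7] dia [19.1 27.3] X [ 517.2 -167.   178.7]
outer px [263.9 301.3] dia [ 17.2 212. ] X [518.5 -15.5 178.7]
outer px [ 27.9 296.1] dia [ 7.5 11.5] X [523.4 139.1 178.7]
outer px [ 95.2 237.5] dia [17.6 21.3] X [565.   87.9 178.7]
hole px [ 95.2 237.8] dia [6.3 8.2] X [564.8  87.9 178.7]
outer px [255.2 194. ] dia [ 72.1 105.8] X [592.2 -10.3 178.7]
hole px [255.  243.8] dia [12.7 23.3] X [560.2  -9.9 178.7]
hole px [244.9 146.9] dia [16.7 29.8] X [619.5  -4.6 178.7]
outer px [492.5  13.3] dia [15.7 22.5] X [ 683.5 -126.7  178.7]
outer px [234.3  59.2] dia [16.3 57. ] X [663.8   0.  178.7]
seal/orange
dark
outer px [158.4 289.2] dia [10.3 30.6] X [416.6 118.1  22. ]
outer px [269.3 324.3] dia [186.5 721.7] X [359.7 -28.4  22. ]
outer px [395.5 299.1] dia [113.4 185.8] X [ 399.4 -196.5   22. ]
outer px [ 18.1 277.9] dia [33.  60.7] X [434.8 298.8  22. ]
outer px [316.4 267.5] dia [22.  81.5] X [447.7 -88.2  22. ]
outer px [193.9 265.9] dia [22.2 89.7] X [451.  69.  22.]
outer px [252.5 166.7] dia [12.5 19. ] X [579.2  -7.1  22. ]
outer px [239.3 125.6] dia [ 8.7 18.2] X [625.2   7.   22. ]
```

View pics/w2.png

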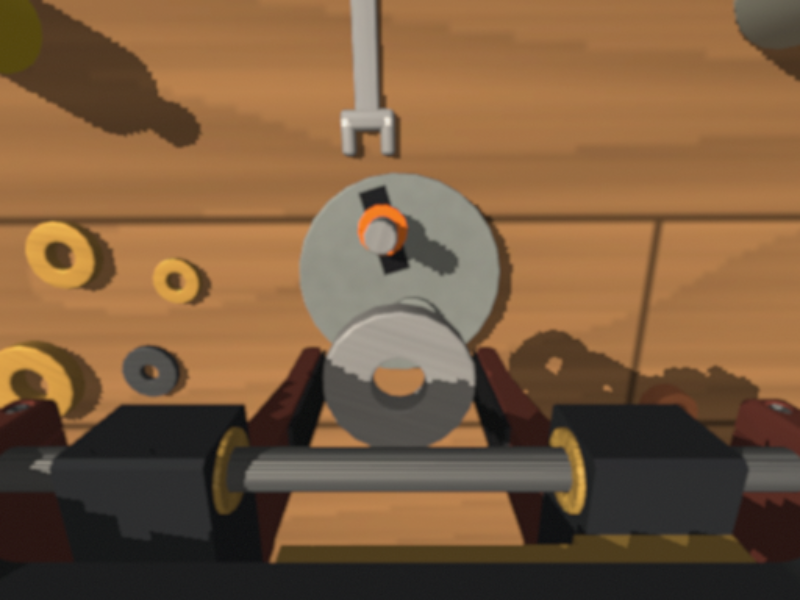

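```bash
python3 - <<'E'
from h import *
d=load('w'); c=d['color'][125:175,220:285]
cv2.imwrite('pics/w2c.png',cv2.resize(c,(780,600),interpolation=cv2.INTER_NEAREST))
for u,v in((243.2,151.7),(243.2,152.7),(244.2,151.7)): print(ray(d,u,v,82))
for u,v in((255.2,245.1),): print('ring',ray(d,u,v,178.7))
E
```

```text
[6.04259598e+02 5.58949813e-01 8.20000000e+01]
[6.03349774e+02 5.75333552e-01 8.20000000e+01]
[ 6.04254232e+02 -3.53351735e-01  8.20000000e+01]
ring [559.30456517 -10.04582833 178.7       ]
```

View pics/w2c.png

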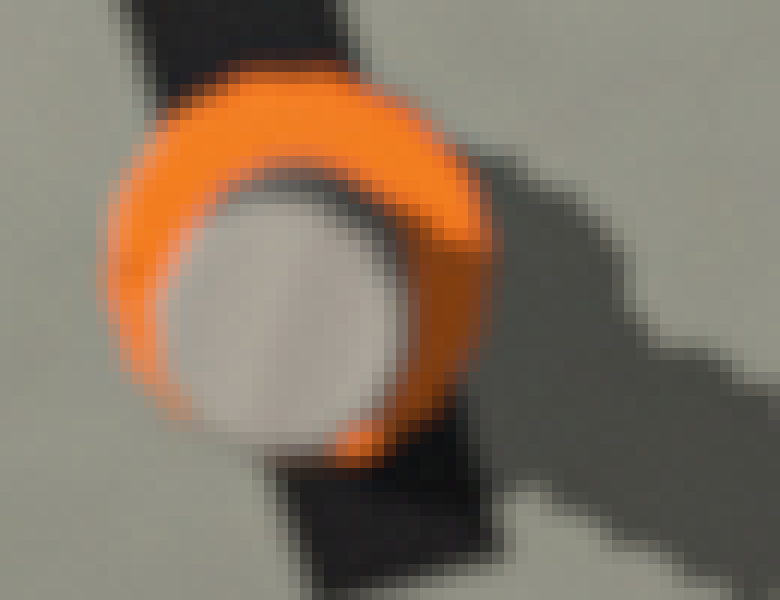

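Pin top is at px (243.3,151), which casts to (604.9,0.5) mm at z = 82. It's 38.5 mm from the disc centre, within the 38 to 52 mm setting range. The ring in the jaws is centred about 0.9 mm to the −x side of the TCP.

```bash
python3 -c "
from h import *
rel([605.8,0.4,175],-90)"
```

```text
p [560.2 -10.2 249.7] yaw -90.3 z-axis [-1.  0.  0.] t 4.0 F [-0.5  0.2 -2.3] gap 60.0
 shift [ 0.0747 -0.0108 -0.0456] rot [-0.005  0.001 -0.001]
```

>>> servo_tool(steps=[0.02,-0.0108,-0.0456,-0.005,0.001,0,1,0.05,-0.0108,-0.0456,-0.005,0.001,0,1,0.07,-0.0108,-0.0456,-0.005,0.001,0,1,0.0747,-0.0108,-0.0456,-0.005,0.001,0,1,0.0747,-0.0108,-0.0456,-0.005,0.001,0,1,0.0747,-0.0108,-0.0456,-0.005,0.001,0,1,0.0747,-0.0108,-0.0456,-0.005,0.001,0,1,0.0747,-0.0108,-0.0456,-0.005,0.001,0,1,0.0747,-0.0108,-0.0456,-0.005,0.001,0,1,0.0747,-0.0108,-0.0456,-0.005,0.001,0,1], force=20)

```text
time_s: 5.25
position: [605.8, 0.4, 175.0]
tcp_rot: [0.0, 0.707, -0.0, -0.707]
ft_force: [0.8, 0.2, -2.3]
finger_gap: 0.686
```

```bash
python3 - <<'E'
from h import *
d=snap(); rel([605.8,0.4,163],-90)
p,R,o=tool()
X=d['R']@np.array([p[0]-.9,p[1],p[2]-71])+d['t'];f=192/np.tan(np.radians(d['vfov'])/2)
print('expect ring px',X[:2]/X[2]*f+[d['cx'],d['cy']])
X=d['R']@np.array([604.9,0.5,82])+d['t'];print('expect pin px',X[:2]/X[2]*f+[d['cx'],d['cy']])
cv2.imwrite('pics/w3.png',cv2.resize(d['color'][200:300,200:310],(770,600),interpolation=cv2.INTER_NEAREST))
E
```

```text
p [6.058e+02 4.000e-01 1.750e+02] yaw -90.0 z-axis [-1. -0. -0.] t 5.3 F [-0.2  0.6 -2.5] gap 59.9
 shift [ 0.012 -0.     0.   ] rot [ 0.    -0.    -0.001]
expect ring px [255.63334939 245.25252615]
expect pin px [255.37305033 230.7327874 ]
```

View pics/w3.png

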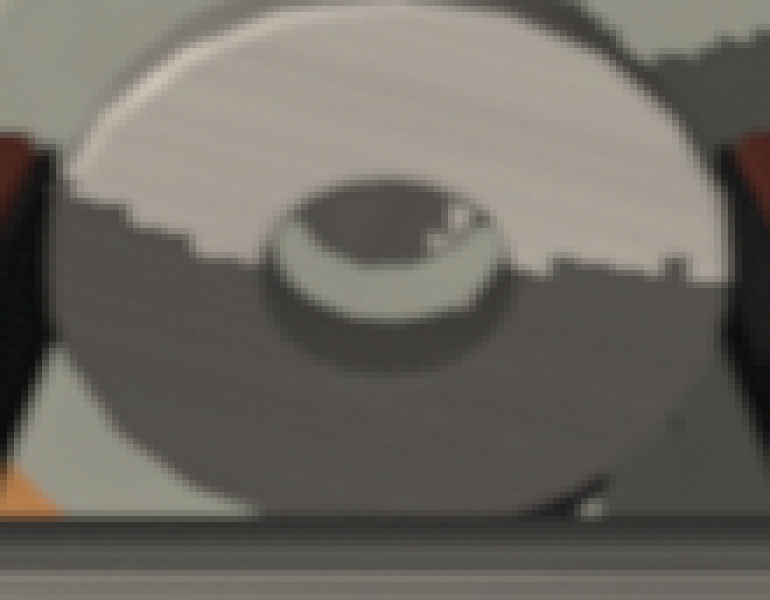

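The pin's front edge shows through the bore at px row ~244, about 0.5 mm from where I expected it, so the alignment is good. Descending slowly.

>>> servo_tool(steps=[0.003,0,-0.0003,0,0,0,1,0.005,0,-0.0003,0,0,0,1,0.007,0,-0.0003,0,0,0,1,0.008,0,-0.0003,0,0,0,1,0.009,0,-0.0003,0,0,0,1,0.01,0,-0.0003,0,0,0,1,0.011,0,-0.0003,0,0,0,1,0.012,0,-0.0003,0,0,0,1,0.013,0,-0.0003,0,0,0,1,0.013,0,-0.0003,0,0,0,1])

```text
time_s: 6.55
position: [606.1, 0.4, 161.9]
tcp_rot: [0.0, 0.707, -0.0, -0.707]
ft_force: [-0.5, 0.1, -2.3]
finger_gap: 0.684
```

>>> servo_tool(steps=[0.006,0,0,0,0,0,1,0.012,0,0,0,0,0,1,0.018,0,0,0,0,0,1,0.024,0,0,0,0,0,1,0.028,0,0,0,0,0,1,0.031,0,0,0,0,0,1,0.033,0,0,0,0,0,1,0.034,0,0,0,0,0,1,0.035,0,0,0,0,0,1,0.035,0,0,0,0,0,1])

```text
time_s: 7.8
position: [606.2, 0.3, 127.2]
tcp_rot: [0.0, 0.707, -0.0, -0.707]
ft_force: [-0.3, 0.5, -1.1]
finger_gap: 0.685
```

>>> servo_tool(steps=[0.001,0,0,0,0,0,1,0.002,0,0,0,0,0,1,0.003,0,0,0,0,0,1,0.0035,0,0,0,0,0,1,0.004,0,0,0,0,0,1,0.0045,0,0,0,0,0,1,0.005,0,0,0,0,0,1,0.0055,0,0,0,0,0,1,0.006,0,0,0,0,0,1,0.006,0,0,0,0,0,1])

```text
time_s: 9.05
position: [606.3, 0.4, 122.6]
tcp_rot: [0.0, 0.707, -0.0, -0.707]
ft_force: [-4.4, 0.1, 11.3]
finger_gap: 0.682
```

On the seal (contact at ~11 N). Releasing and rising.

>>> servo_tool(steps=[0,0,0,0,0,0,-1,0,0,0,0,0,0,-1,0,0,0,0,0,0,-1,0,0,0,0,0,0,-1,-0.05,0,0,0,0,0,-1,-0.11,0,0,0,0,0,-1,-0.128,-0.06,0,0,0,0,-1,-0.128,-0.12,0.01,0,0,0,-1,-0.128,-0.18,0.025,0,0,0,-1,-0.128,-0.24,0.025,0,0,0,-1], force=40)

```text
time_s: 10.3
position: [580.0, 242.3, 250.5]
tcp_rot: [0.001, 0.707, -0.0, -0.707]
ft_force: [0.4, 0.1, 0.3]
finger_gap: 0.997
```

```bash
python3 - <<'E'
from h import *
d=snap(); p,R,o=tool();print(p)
hsv=cv2.cvtColor(d['color'],cv2.COLOR_BGR2HSV).astype(int);H,S,V=hsv[...,0],hsv[...,1],hsv[...,2]
print('M');ell(d,(H>16)&(S>140)&(V>80),12)
rel([583,246,83],-90)
t=snap('top','t'); P=cloud(t); c=np.array([605,.5]); q=P[np.hypot(P[...,0]-605,P[...,1])<30]; print('ring z on pin',np.percentile(q[:,2],[20,50,80]).round(1))
cv2.imwrite('pics/t2.png',cv2.resize(np.hstack([t['color'][140:205,232:297],d['color'][60:320,126:386][::4,::4]]),(800,400)))
E
```

```text
[578.30192397 253.0447354  250.74223853]
M
outer px [468.5 345.8] dia [ 9.6 27.8] X [332.2 -69.5  12. ]
outer px [431.1 346.1] dia [10.9 27.1] X [331.7 -14.9  12. ]
outer px [ 86.6 314.5] dia [ 4.7 32.8] X [387.4 479.3  12. ]
outer px [ 94.  282.2] dia [ 5.3 20.1] X [439.6 460.3  12. ]
outer px [411.7 301.3] dia [38.4 75.2] X [408.8  25.9  12. ]
outer px [216.3 257. ] dia [66.2 70. ] X [477.4 293.4  12. ]
hole px [216.1 257.4] dia [22.5 30.6] X [476.8 293.8  12. ]
outer px [317.6 194.3] dia [33.4 35.6] X [563.1 165.8  12. ]
hole px [317.7 194.3] dia [12.4 14.9] X [563.1 165.8  12. ]
outer px [251.2 177.8] dia [49.8 51.4] X [583.9 247.1  12. ]
hole px [251.5 178.2] dia [20.1 21. ] X [583.3 246.8  12. ]
outer px [228.5  21.8] dia [56.5 84.7] X [749.1 269.9  12. ]
p [578.3 253.  250.7] yaw -89.4 z-axis [-1.   -0.01 -0.  ] t 10.35 F [-0.1  6.8  0.9] gap 87.9
 shift [ 0.1677  0.0081 -0.0045] rot [ 0.011 -0.001  0.006]
ring z on pin [48.2 50.8 54.9]
```

>>> servo_tool(steps=[0.05,0.0071,-0.0053,0.011,0,0.006,-1,0.08,0.0071,-0.0053,0.011,0,0.006,-1,0.11,0.0071,-0.0053,0.011,0,0.006,-1,0.14,0.0071,-0.0053,0.011,0,0.006,-1,0.16,0.0071,-0.0053,0.011,0,0.006,-1,0.166,0.0071,-0.0053,0.011,0,0.006,-1,0.166,0.0071,-0.0053,0.011,0,0.006,1,0.166,0.0071,-0.0053,0.011,0,0.006,1,0.166,0.0071,-0.0053,0.011,0,0.006,1,0.166,0.0071,-0.0053,0.011,0,0.006,1])

```text
time_s: 11.65
position: [584.5, 244.0, 85.3]
tcp_rot: [0.0, 0.708, 0.0, -0.707]
ft_force: [2.0, 0.6, 2.9]
finger_gap: 0.581
```

```bash
python3 -c "
from h import *
rel([605.8,0.4,175],-90)"
```

```text
p [584.5 244.   85.3] yaw -90.0 z-axis [-1. -0. -0.] t 11.65 F [2.  0.6 2.9] gap 51.1
 shift [-0.0896  0.2437 -0.0213] rot [ 0.001 -0.002 -0.   ]
```

>>> servo_tool(steps=[-0.05,0,0,0,0,0,1,-0.1,0.01,0,0,0,0,1,-0.11,0.06,-0.01,0,0,0,1,-0.11,0.12,-0.02,0,0,0,1,-0.11,0.18,-0.0214,0,0,0,1,-0.11,0.23,-0.0214,0.001,-0.002,0,1,-0.1,0.2437,-0.0214,0.001,-0.002,0,1,-0.09,0.2437,-0.0214,0.001,-0.002,0,1,-0.09,0.2437,-0.0214,0.001,-0.002,0,1,-0.09,0.2437,-0.0214,0.001,-0.002,0,1])

```text
time_s: 12.9
position: [606.0, 2.7, 175.3]
tcp_rot: [-0.001, -0.707, -0.001, 0.707]
ft_force: [0.5, 0.5, -1.1]
finger_gap: 0.574
```

```bash
cat >> h.py <<'E'
def check(h,name):
    """h: ring height; ring bottom taken 85 below TCP"""
    d=snap(); p,R,o=tool(); rel([606.1,0.4,162],-90); f=192/np.tan(np.radians(d['vfov'])/2)
    for n,Q in(('ring',[p[0]-.9,p[1],p[2]-85+h]),('pin',[604.9,.5,82])):
        X=d['R']@np.array(Q)+d['t'];u=X[:2]/X[2]*f+[d['cx'],d['cy']];print('expect',n,'px',u.round(1),'crop',((u+.5-[200,200])*[7,6]).round(0),'px/mm',f/X[2])
    cv2.imwrite(f'pics/{name}.png',cv2.resize(d['color'][200:300,200:310],(770,600),interpolation=cv2.INTER_NEAREST))
E
python3 -c "
from h import *
check(12,'w4')"
```

```text
p [606.1   2.3 175.5] yaw -89.9 z-axis [-1. -0.  0.] t 12.95 F [-0.9 -0.8 -2.5] gap 51.0
 shift [ 0.0135  0.0019 -0.    ] rot [0.002 0.    0.   ]
expect ring px [256.3 243.6] crop [398. 265.] px/mm 1.6030980506814263
expect pin px [258.9 230.6] crop [416. 187.] px/mm 1.4358443143501654
```

View pics/w4.png

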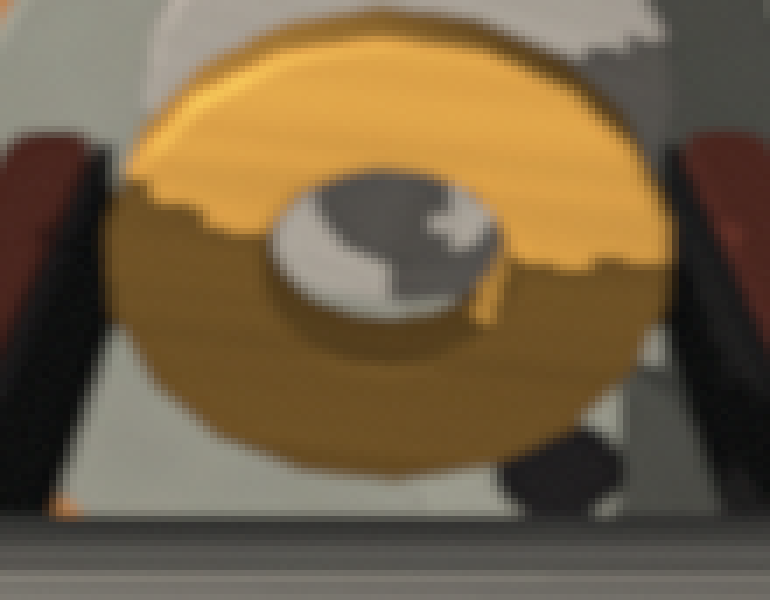

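The brass bore centre sits at crop (387,265) with the same offset in the jaws as the steel ring had. I'll use the TCP position that threaded the first ring.

>>> servo_tool(steps=[0,0.0019,0,0.002,0,0,1,0,0.0019,0,0.002,0,0,1,0.004,0.0019,0,0.002,0,0,1,0.007,0.0019,0,0.002,0,0,1,0.009,0.0019,0,0.002,0,0,1,0.0105,0.0019,0,0.002,0,0,1,0.0115,0.0019,0,0.002,0,0,1,0.0125,0.0019,0,0.002,0,0,1,0.0135,0.0019,0,0.002,0,0,1,0.0135,0.0019,0,0.002,0,0,1], force=20)

```text
time_s: 14.2
position: [606.0, 0.4, 162.0]
tcp_rot: [-0.0, -0.707, -0.0, 0.707]
ft_force: [0.2, -0.6, -1.5]
finger_gap: 0.581
```

>>> servo_tool(steps=[0.006,0,0,0,0,0,1,0.012,0,0,0,0,0,1,0.017,0,0,0,0,0,1,0.02,0,0,0,0,0,1,0.022,0,0,0,0,0,1,0.0235,0,0,0,0,0,1,0.0245,0,0,0,0,0,1,0.0255,0,0,0,0,0,1,0.0265,0,0,0,0,0,1,0.0265,0,0,0,0,0,1])

```text
time_s: 15.45
position: [606.3, 0.4, 136.6]
tcp_rot: [0.0, 0.707, 0.0, -0.707]
ft_force: [-2.8, 0.7, 7.0]
finger_gap: 0.582
```

>>> servo_tool(steps=[0,0,0,0,0,0,-1,0,0,0,0,0,0,-1,0,0,0,0,0,0,-1,0,0,0,0,0,0,-1,-0.05,0,0,0,0,0,-1,-0.11,0,0,0,0,0,-1,-0.114,0.06,0.04,0,0,0,-1,-0.114,0.12,0.08,0,0,0,-1,-0.114,0.17,0.12,0,0,0,-1,-0.114,0.22,0.15,0,0,0,-1], force=40)

```text
time_s: 16.7
position: [463.7, -207.1, 250.6]
tcp_rot: [0.0, 0.707, 0.0, -0.707]
ft_force: [0.5, -0.5, 0.3]
finger_gap: 0.998
```

>>> servo_tool(steps=[0,0,0,0,0,0,-1,0,0,0,0,0,0,-1,0,0,0,0,0,0,-1,0,0,0,0,0,0,-1,0,0,0,0,0,0,-1,0,0,0,0,0,0,-1,0,0,0,0,0,0,-1,0,0,0,0,0,0,-1,0,0,0,0,0,0,-1,0,0,0,0,0,0,-1])

```text
time_s: 17.95
position: [463.7, -207.1, 250.7]
tcp_rot: [0.0, 0.707, 0.0, -0.707]
ft_force: [0.7, 0.2, 0.8]
finger_gap: 1.001
```

```bash
python3 - <<'E'
from h import *
d=snap(); 
hsv=cv2.cvtColor(d['color'],cv2.COLOR_BGR2HSV).astype(int);H,S,V=hsv[...,0],hsv[...,1],hsv[...,2]
ell(d,((H<9)|(H>175))&(S>120)&(V>120),20)
rel([447,-242,85],-90)
cv2.imwrite('pics/w5.png',d['color'])
t=snap('top','t'); P=cloud(t); q=P[np.hypot(P[...,0]-605,P[...,1])<22]; print('z on pin',np.percentile(q[:,2],[20,50,80]).round(1))
E
```

```text
outer px [322.5 335. ] dia [ 26.4 115.1] X [ 243.  -301.3   20. ]
p [ 463.7 -207.1  250.7] yaw -90.0 z-axis [-1. -0. -0.] t 18.0 F [ 0.  -0.9  0.5] gap 88.3
 shift [0.1657 0.0349 0.0169] rot [ 0.001 -0.001  0.   ]
z on pin [60.4 63.  76.4]
```

View pics/w5.png

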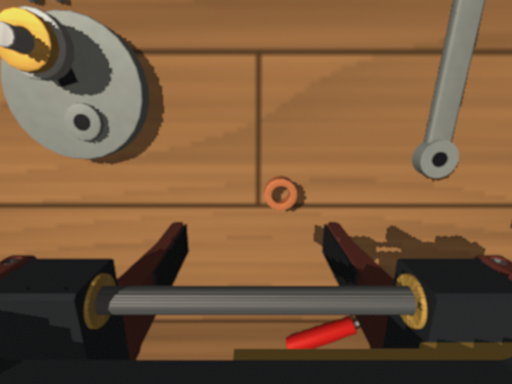

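Wrist view: the copper bush is at px (281,194). The brass ring lies on the steel one on the pin at upper left.

```bash
python3 - <<'E'
from h import *
d=load('w'); c=d['color'][165:225,250:312]
hsv=cv2.cvtColor(c,cv2.COLOR_BGR2HSV); print(hsv[29,10:55:1].tolist()[::2])
m=np.zeros((384,512)); q=hsv[...,0].astype(int)
lab=cv2.cvtColor(c,cv2.COLOR_BGR2LAB)[...,1].astype(int); print(lab[29].tolist())
for th in (156,162):
    m[165:225,250:312]=lab>th; ell(d,m,20)
E
```

```text
[[14, 147, 130], [14, 147, 163], [12, 159, 192], [10, 168, 210], [11, 167, 203], [11, 167, 185], [12, 162, 104], [15, 146, 82], [14, 144, 85], [14, 146, 84], [14, 148, 100], [14, 149, 156], [14, 149, 171], [14, 151, 171], [11, 162, 157], [11, 168, 184], [10, 168, 205], [11, 167, 200], [10, 165, 164], [13, 150, 92], [15, 147, 83], [15, 151, 83], [14, 148, 131]]
[143, 143, 143, 143, 142, 141, 139, 138, 137, 138, 140, 141, 142, 145, 152, 158, 159, 158, 158, 157, 155, 150, 142, 137, 135, 137, 136, 135, 137, 136, 137, 141, 142, 143, 143, 143, 145, 147, 150, 152, 155, 158, 158, 158, 157, 156, 152, 145, 138, 135, 135, 136, 136, 137, 140, 143, 143, 144, 143, 143, 143, 144]
outer px [279.7 193.7] dia [33.9 35.1] X [ 449.9 -236.1   20. ]
hole px [279.9 193.9] dia [24.2 26.3] X [ 449.6 -236.3   20. ]
```

>>> servo_tool(steps=[0.03,0.0297,0.0133,0,0,0,-1,0.07,0.0297,0.0133,0,0,0,-1,0.11,0.0297,0.0133,0,0,0,-1,0.14,0.0297,0.0133,0,0,0,-1,0.16,0.0297,0.0133,0,0,0,-1,0.1657,0.0297,0.0133,0,0,0,-1,0.1657,0.0297,0.0133,0,0,0,1,0.1657,0.0297,0.0133,0,0,0,1,0.1657,0.0297,0.0133,0,0,0,1,0.1657,0.0297,0.0133,0,0,0,1])

```text
time_s: 19.3
position: [450.8, -236.9, 85.4]
tcp_rot: [0.0, 0.708, 0.0, -0.707]
ft_force: [-0.1, -0.3, 0.7]
finger_gap: 0.589
```

```bash
python3 -c "
from h import *
rel([606.1,0.4,180],-90)"
```

```text
p [ 450.8 -236.9   85.4] yaw -90.0 z-axis [-1. -0. -0.] t 19.3 F [-0.1 -0.3  0.7] gap 51.8
 shift [-0.0944 -0.2372 -0.1556] rot [ 0.001 -0.002 -0.   ]
```

>>> servo_tool(steps=[0,0,0,0,0,0,1,0,0,0,0,0,0,1,0,0,0,0,0,0,1,0,0,0,0,0,0,1,-0.05,0,0,0,0,0,1,-0.1,0,0,0,0,0,1,-0.12,-0.05,-0.03,0,0,0,1,-0.12,-0.1,-0.06,0,0,0,1,-0.12,-0.15,-0.1,0,0,0,1,-0.12,-0.18,-0.12,0,0,0,1])

```text
time_s: 20.55
position: [571.7, -53.4, 205.2]
tcp_rot: [0.001, 0.708, 0.002, -0.706]
ft_force: [0.3, 0.1, -3.1]
finger_gap: 0.444
```

```bash
python3 -c "
from h import *
rel([606.1,0.4,175.5],-90)"
```

```text
p [571.7 -53.4 205.2] yaw -89.8 z-axis [-1. -0. -0.] t 20.55 F [ 0.3  0.1 -3.1] gap 39.0
 shift [ 0.0298 -0.0536 -0.0345] rot [ 0.004 -0.002  0.001]
```

>>> servo_tool(steps=[0,-0.0536,-0.0345,0.004,-0.002,0.001,1,0,-0.0536,-0.0345,0.004,-0.002,0.001,1,0.01,-0.0536,-0.0345,0.004,-0.002,0.001,1,0.02,-0.0536,-0.0345,0.004,-0.002,0.001,1,0.0298,-0.0536,-0.0345,0.004,-0.002,0.001,1,0.0298,-0.0536,-0.0345,0.004,-0.002,0.001,1,0.0298,-0.0536,-0.0345,0.004,-0.002,0.001,1,0.0298,-0.0536,-0.0345,0.004,-0.002,0.001,1,0.0298,-0.0536,-0.0345,0.004,-0.002,0.001,1,0.0298,-0.0536,-0.0345,0.004,-0.002,0.001,1])

```text
time_s: 21.8
position: [606.2, 0.4, 175.7]
tcp_rot: [-0.0, 0.707, -0.0, -0.707]
ft_force: [-0.6, -0.9, -1.5]
finger_gap: 0.447
```

```bash
python3 -c "
from h import *
check(20,'w6')"
```

```text
p [6.061e+02 4.000e-01 1.757e+02] yaw -90.0 z-axis [-1.  0. -0.] t 21.85 F [-0.2  0.3 -2.6] gap 39.4
 shift [0.0137 0.     0.    ] rot [-0. -0. -0.]
expect ring px [255.7 249.9] crop [394. 302.] px/mm 1.6758866141886344
expect pin px [255.5 230.7] crop [392. 187.] px/mm 1.431935614833499
```

View pics/w6.png

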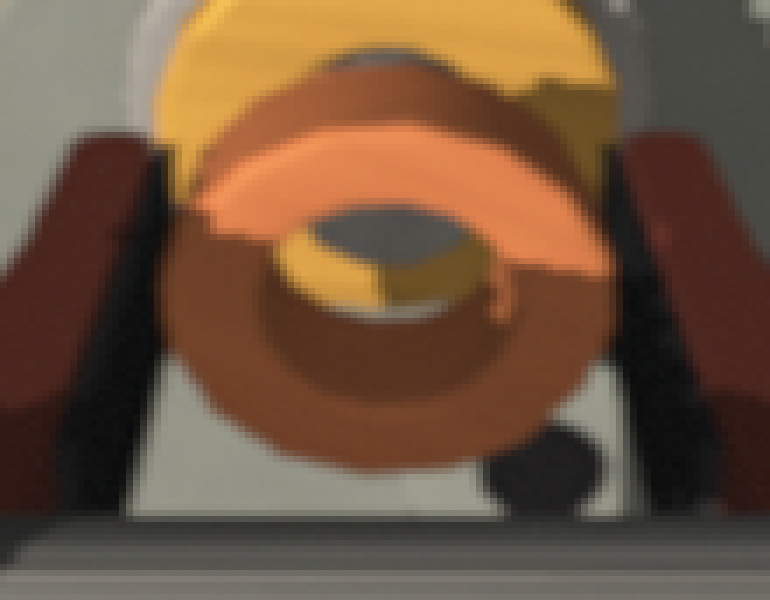

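The bush bore is at crop (387,304) against an expected (394,302), and the pin shows through it. Within 0.3 px vertically and 1 px sideways, so descend.

>>> servo_tool(steps=[0.003,0,0,0,0,0,1,0.005,0,0,0,0,0,1,0.007,0,0,0,0,0,1,0.0085,0,0,0,0,0,1,0.0095,0,0,0,0,0,1,0.0105,0,0,0,0,0,1,0.0115,0,0,0,0,0,1,0.0125,0,0,0,0,0,1,0.0137,0,0,0,0,0,1,0.0137,0,0,0,0,0,1], force=20)

```text
time_s: 23.1
position: [606.1, 0.4, 161.9]
tcp_rot: [0.0, -0.707, 0.0, 0.707]
ft_force: [-0.4, -0.8, -2.9]
finger_gap: 0.448
```

>>> servo_tool(steps=[0.005,0,0,0,0,0,1,0.009,0,0,0,0,0,1,0.011,0,0,0,0,0,1,0.0125,0,0,0,0,0,1,0.0135,0,0,0,0,0,1,0.0145,0,0,0,0,0,1,0.0152,0,0,0,0,0,1,0.0158,0,0,0,0,0,1,0.0164,0,0,0,0,0,1,0.017,0,0,0,0,0,1], force=30)

```text
time_s: 24.35
position: [606.3, 0.5, 146.1]
tcp_rot: [-0.0, 0.707, -0.0, -0.707]
ft_force: [-3.2, 0.2, 8.4]
finger_gap: 0.445
```

>>> servo_tool(steps=[0.001,0,0,0,0,0,1,0.0015,0,0,0,0,0,1,0.002,0,0,0,0,0,1,0.0025,0,0,0,0,0,1,0.003,0,0,0,0,0,1,0.0034,0,0,0,0,0,1,0.0038,0,0,0,0,0,1,0.0042,0,0,0,0,0,1,0.0046,0,0,0,0,0,1,0.0046,0,0,0,0,0,1])

```text
time_s: 25.6
position: [606.2, 0.4, 142.5]
tcp_rot: [-0.0, 0.707, -0.0, -0.707]
ft_force: [-3.3, -0.8, 7.4]
finger_gap: 0.447
```

>>> servo_tool(steps=[0.0008,0,0,0,0,0,1,0.0012,0,0,0,0,0,1,0.0015,0,0,0,0,0,1,0.0018,0,0,0,0,0,1,0.0021,0,0,0,0,0,1,0.0023,0,0,0,0,0,1,0.0025,0,0,0,0,0,1,0.0026,0,0,0,0,0,1,0.0026,0,0,0,0,0,1,0.0026,0,0,0,0,0,1])

```text
time_s: 26.85
position: [606.4, 0.5, 141.5]
tcp_rot: [-0.0, 0.707, -0.0, -0.707]
ft_force: [-5.7, -0.4, 11.4]
finger_gap: 0.444
```

>>> servo_tool(steps=[0.001,0,0,0,0,0,1,0.0014,0,0,0,0,0,1,0.0016,0,0,0,0,0,1,0.0018,0,0,0,0,0,1,0.0019,0,0,0,0,0,1,0.002,0,0,0,0,0,1,0.0021,0,0,0,0,0,1,0.0021,0,0,0,0,0,1,0.0021,0,0,0,0,0,1,0.0021,0,0,0,0,0,1])

```text
time_s: 28.1
position: [606.5, 0.5, 141.4]
tcp_rot: [-0.0, 0.708, -0.0, -0.707]
ft_force: [-6.2, -0.4, 16.1]
finger_gap: 0.452
```

It now takes 16–19 N and moves only 0.1 mm, at the expected home height (141.4). Letting go.

>>> servo_tool(steps=[0,0,0,0,0,0,1,-0.0005,0,0,0,0,0,-1,-0.0005,0,0,0,0,0,-1,-0.0005,0,0,0,0,0,-1,-0.0005,0,0,0,0,0,-1,-0.0005,0,0,0,0,0,-1,-0.03,0,0,0,0,0,-1,-0.07,0,0,0,0,0,-1,-0.1,0,0.03,0,0,0,-1,-0.1,0,0.04,0,0,0,-1])

```text
time_s: 29.35
position: [566.4, 0.6, 243.6]
tcp_rot: [-0.0, 0.709, -0.0, -0.705]
ft_force: [0.7, 0.7, -0.9]
finger_gap: 1.002
```

>>> servo_tool(steps=[0,0,0,0,0,0,-1,0,0,0,0,0,0,-1,0,0,0,0,0,0,-1,0,0,0,0,0,0,-1,0,0,0,0,0,0,-1,0,0,0,0,0,0,-1,0,0,0,0,0,0,-1,0,0,0,0,0,0,-1,0,0,0,0,0,0,-1,0,0,0,0,0,0,-1])

```text
time_s: 30.6
position: [566.4, 0.7, 243.6]
tcp_rot: [-0.0, 0.709, -0.0, -0.705]
ft_force: [0.7, 1.2, 0.1]
finger_gap: 1.001
```

```bash
python3 - <<'E'
from h import *
d=snap(); rel([605,0,240],-90); P=cloud(d)
r=np.hypot(P[...,0]-604.9,P[...,1]-.5); ok=d['range_z']>0
for n,a,b in(('pin',0,7),('bush',13.5,18),('brass',22,24.5),('steel',27.5,29.5),('disc',36,42)):
    z=P[...,2][(r>a)&(r<b)&ok]; z=z[z>10]; print(n,np.percentile(z,[10,50,75,90]).round(1),len(z))
cv2.imwrite('pics/w7.png',cv2.resize(d['color'],(800,600)))
E
```

```text
p [566.4   0.6 243.6] yaw -90.0 z-axis [-1.    0.   -0.01] t 30.65 F [ 0.2 -0.1 -0. ] gap 88.2
 shift [ 0.0038  0.0006 -0.0386] rot [-0.001 -0.005 -0.   ]
pin [80.8 81.6 82.1 82.5] 193
bush [ 76.  261.7 279.3 281. ] 3966
brass [ 55.6 269.8 278.7 280.7] 1861
steel [ 43.5 261.9 278.6 280.7] 1355
disc [ 21.5 261.3 278.3 280.6] 3992
```

View pics/w7.png

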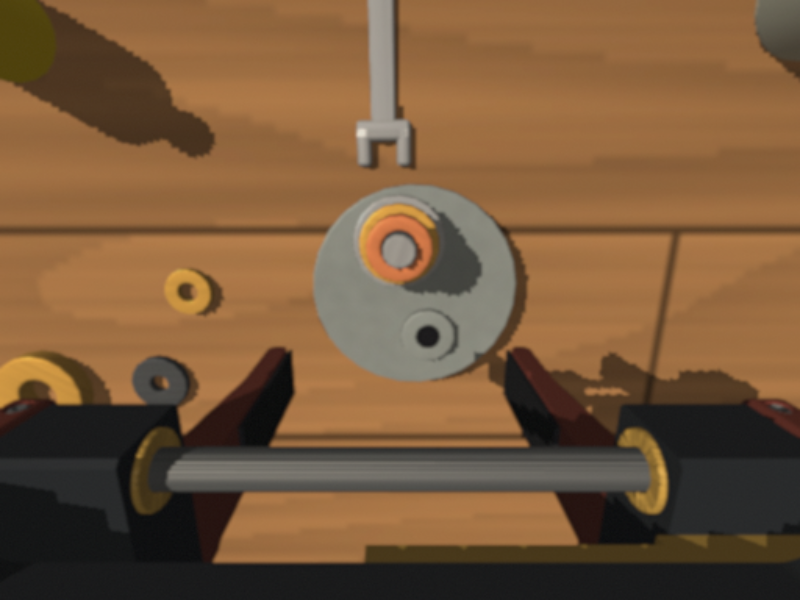

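```bash
python3 - <<'E'
from h import *
d=load('w'); P=cloud(d); r=np.hypot(P[...,0]-604.9,P[...,1]-.5)
for n,a,b,e in(('bush',13.5,18,76),('brass',22,24.5,56),('steel',27.5,29.5,44),('disc',36,42,22)):
    q=P[(r>a)&(r<b)&(abs(P[...,2]-e)<9)]; c=np.linalg.lstsq(np.c_[q[:,:2]-[604.9,.5],np.ones(len(q))],q[:,2],rcond=None)[0]
    print(n,'expect',e,'z',np.percentile(q[:,2],[10,50,90]).round(1),len(q),'slope',c[:2].round(3))
from workcell import arm
E
```

```text
bush expect 76 z [74.7 75.5 76.3] 518 slope [-0.     0.003]
brass expect 56 z [54.4 55.4 56.4] 281 slope [-0.02   0.011]
steel expect 44 z [42.4 43.4 44.3] 254 slope [-0.017  0.01 ]
disc expect 22 z [20.7 21.6 22.6] 912 slope [-0.004  0.001]
```

Heights above the disc read 53.9, 33.8 and 21.8 mm, where 54, 34 and 22 are expected. The rings are flat and nothing is being touched, so I'm handing in.

```bash
python3 -c "
from workcell import arm; print(arm.sign_off())"
```

```text
the job is handed in; nothing more can be done
None
```

The three rings are on the crankpin in order (steel, brass, copper), and the seal is pressed home. I handed the job in at about 31 s of the 72 s allowed; the hand-in gives no verdict.

- **Choosing the brass ring:** three brass rings measured about 72, 52 and 36 mm, and I took the 52 mm one.
- **Pressing:** I threaded each ring by wrist camera and feel. The press on the bush, read between moves, peaked at about 19 N. At that push the stack moved only 0.1 mm, at the expected home height.
- **Ring heights:** after release, the ring tops measured 21.8, 33.8 and 53.9 mm above the disc, where 22, 34 and 54 mm are expected. Tilt was at most about 0.02 rad, which puts the seal within about 0.3 mm of home.
- **Robot and bench:** the gripper was open and clear of the stack, with force near zero. The other objects visible in the last picture look undisturbed. I didn't measure their positions again.
- **Disagreements:** the ring bores appeared about 1 px (around 0.7–1 mm) sideways of where I predicted in the pictures taken before threading. I also saw a sideways force of up to 6 N during the press. Neither hindered the fit.

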